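# Seat the blanking plug, then hold the clean fitting up with tongs

### The job

Three brass pipe fittings stand on small metal stands; one has a blanking plug standing proud of its top. With the fingertips push that plug fully home, then take the sprung tongs by their grip plates, close their jaws on the waist of that same fitting and lift it upright at least 10 cm off its stand, finishing while you still hold it up there in the tongs. The brass is clean: touch it only with the tongs (the fingers may touch only its plug), and leave the other two fittings standing where they are.

Things in the scene. Friction and masses are not known exactly. Their poses are not given: they have to be found in the camera images.
- plugged_fitting: The fitting to lift: brass, 26 mm tall, upright, the only one with a plug on top; 55 g. Origin at the centre of its underside, z up its axis. Hexagonal base 16 mm across from 0 to 9 mm, round waist 11 mm in diameter from 9 to 19 mm, black collar 13.6 mm in diameter from 19 to 26 mm. It stands 5 mm deep in its seat with 0.75 mm play round it and lifts straight out.
- plug_head: Head of the plug of that fitting; origin at the centre of its flat top, 12 mm across. A grey flanged stopper 15 mm in diameter, 7 mm high above its flange's underside. When proud, its top is up to 39 mm above the fitting's underside; fully home, the flange rests on the collar and the top is 33 mm above it.
- plug (a joint): How far the plug has been pushed in, m: 0 standing proud, 0.006 fully home; it starts between 0 and 0.002. It moves against about 5 N of friction and stays where it is left.
- plain_fitting_1: Another fitting of the same shape, without a plug, on its own stand; to be left alone. Origin at the centre of its underside.
- plain_fitting_2: A third fitting of the same shape, without a plug, on its own stand; to be left alone. Origin at the centre of its underside.
- stand_1: Fixed aluminium stand, 44 x 44 x 45 mm, with a round seat 5 mm deep in the middle of its top. Origin at the centre of its underside; any of the three stands may be at the left, middle or right of the row. This one carries the plugged fitting.
- stand_2: A stand of the same shape; carries a plain fitting.
- stand_3: A stand of the same shape; carries a plain fitting.
- tongs: Steel tongs lying on the bench on their lower edges, 230 mm long, about 120 g, balanced near the grip plates. Origin on the midline at the underside, below the middle of the grip plates; x points to the jaws, z up. Hinge block 100 mm behind the origin. Squeezing the two grip plates together closes the jaws; springs open them again; both arms move alike.
- tongs_grip (a point): Midway between the upright rubber-faced grip plates, 22 mm above the tongs' underside: TCP here, fingers closing along the tongs' y. Plates: x from -30 to 30 mm, z from 0 to 34 mm; outer faces about 54 mm apart when open, 36 mm when parallel. Springs: 8 N on each plate start the arms closing, 10 N brings them parallel; half the rest reaches the jaws, so grip with 30 N.
- tongs_mouth (a point): Point midway between the two jaws, 100 mm ahead of tongs_grip and at the same height (22 mm above the tongs' underside). The gap here is about 48 mm when open, 12 mm when the arms are parallel. With the grip plates squeezed to 49 mm over their faces the tongs can be carried with the jaws still 38 mm apart.
- jaw_left: Rubber-covered jaw at the end of the left (+y of the tongs) arm: 26 mm long, 5 mm thick, 8 mm high. Origin at the centre of its inner face.
- jaw_right: The same jaw on the right arm.
- tongs_left (a joint): Angle by which the left arm has closed, rad: 0 fully open, 0.09 arms and jaw faces parallel with a gap of 12 mm (the 11 mm waist is gripped just past this), 0.12 jaws shut on nothing.
- tongs_right (a joint): The same for the right arm, always equal to the left.

How it is judged:
On the way, in this order (a step that is already met when the one before it is completed fails the run):
1. the plug is pushed fully home (within 0.8 mm) by the fingertips while its fitting is in its seat (value of joint plug above 0.0052 m and contact force between the fingers and plug_head above 0.5 N and height (world z) of plugged_fitting below 0.046 m), for 0.05 s.
2. the tongs are held in the fingers, lifted clear of the bench (height (world z) of tongs above 0.015 m and contact force between the fingers and tongs above 1 N), for 0.1 s.
3. both jaws of the tongs are closed on the fitting while it is still in its seat (contact force between each of jaw_left, jaw_right and plugged_fitting above 1 N and height (world z) of plugged_fitting below 0.055 m), for 0.05 s.
At the end, for the whole second after the job is handed in: The plugged fitting is held in the tongs, 90 mm or more above its seat (z over 0.13), upright within 0.4 rad, at rest, over 1 N from each jaw, no finger on it, plug home within 1 mm; tongs gripped by the fingers; plain fittings upright, within 15 mm of their starts (value of joint plug above 0.005 m and height (world z) of plugged_fitting above 0.13 m and angle between plugged_fitting's own z axis and vertical below 0.4 rad and linear speed of plugged_fitting below 0.02 m/s and contact force between each of jaw_left, jaw_right and plugged_fitting above 1 N and contact force between the fingers and tongs above 2 N and contact force between the fingers and plugged_fitting below 0.2 N and distance between plugged_fitting and tongs_mouth below 0.035 m and distance of each of plain_fitting_1, plain_fitting_2 from where it was at the start of the episode below 0.015 m and angle between each of plain_fitting_1, plain_fitting_2's own z axis and vertical below 0.2 rad); the arm keeps its last pose, push and grip.
It fails at once if the fingers touch the brass fitting otherwise than through its plug (contact force between the fingers and plugged_fitting above 1 N and contact force between the fingers and plug_head below 0.05 N).
It fails at once if a plain fitting is moved by more than 20 mm or tipped (distance of any of plain_fitting_1, plain_fitting_2 from where it was at the start of the episode above 0.02 m or angle between any of plain_fitting_1, plain_fitting_2's own z axis and vertical above 0.4 rad).
It also fails if it takes over 64 s, if anything falls off the work surface, if the arm or the gripper's body presses on something with over 40 N, if the wrist force passes 120 N, or if a joint passes its speed limit or range.

### The arm

A 6-joint arm with a two-finger parallel gripper is mounted at the origin on a cart in front of the work surface, level with it; the furniture and walls round the work are solid. World frame = base frame: x ahead of the robot, y to its left, z up, the work surface at z = 0. Lengths are in m, angles in rad, forces in N, time in s.
With the tool pointing down it reaches from about 0.3 to 0.875 m from the base axis. Payload 6.4 kg.
Tool frame: the origin (TCP) lies between the finger pads, 19 mm behind the fingertips; this is the grasp point; z points along the fingers, y is the line along which they close (so a half turn about z gives the same grasp; the last joint's range is limited). The gripper opens to 85 mm and grips with 20 to 120 N. Pads are 22 mm wide; open, the fingers measure 114 mm over their backs; the gripper's body (76 mm by 85 mm) begins 54 mm behind the grasp point. The pads swing forward as they close: fully open they stand 13 mm farther back than shut.
Start: joints at [1.108, 0.181, 1.607, -0, 1.354, -0.206], TCP at [0.146, 0.556, 0.25] pointing down, gripper open.
Joint ranges: [-2.99, 2.99], [-0.89, 2.07], [0.3, 2.58], [-1.14, 4.28], [0, 2.63], [-3.12, 3.12]. Speed limits (rad/s): [2.57, 2.57, 3.01, 3.14, 3.14, 3.14].

### API

Orientations are given as a unit quaternion [w, x, y, z].
In Python, from bench import ctrl gives the robot as it stands. The module is installed in compiled form; this text tells all that it offers.
- The arm moves only by the tool servo_tool, never from a script. Its argument "commands" is a list of rows, each a list of 3 entries, a list of its own where there are three numbers: the shift along the tool's x, y, z in mm, then the turn about the tool's z in rad, then the finger opening in mm, from 0 to 85.4. In form: [[[dx, dy, dz], turn, jaw], ...]. A call has 1 to 20 rows; each row shifts and turns the commanded pose from where the row before left it, along the tool's axes as they then stand; what a row does not reach is not made up. A row lasts 1/8 s, in which the tool goes at most 62.5 mm and 10.7 degrees, less where a joint would pass 70% of its speed; a pose out of reach is approached as far as the arm can. A call with a gripper value outside its range is refused whole. The fingers move at their own pace and stop on an object; the grip force is fixed at half the most. Time passes only in rows, so rows that do not move let the fingers close. It gives the time, the measured TCP pose, the force, the opening and the grip force at its end, in the units of the state.
- ctrl.get_obs(): the state, without advancing time (a new reading comes with each control period).
- ctrl.camera(name): name is "scene" or "top"; returns a dict with "color" (480x640x3 uint8, red, green, blue), "z_map" (480x640 float32, m along the optical axis (not along the pixel's ray), 0 where there is no reading), "fx", "fy", "cx", "cy" (pixels), "R" (3x3) and "t" (3): a world point X has camera coordinates R X + t. Camera axes: x right, y down, z forward; pixel columns grow to the right and rows downward; lengths in m; the calibration is good to about 2 mm. A picture is of the moment at which its call begins.
- ctrl.hand_in(): hands the job in; it is judged then, once.
The state is a dict: "time_s": time; "q": joint angles; "dq": joint speeds; "joint_efforts": joint torques, N m; "eef_pos": TCP position; "eef_rot": TCP orientation; "wrist_force": force on the tool from outside, world axes, zero at the start; "torque": the same for the moment, N m; "opening": opening from 0.0 (shut) to 1.0 (fully open); "grasp_force": force on a finger pad.
Only numpy, scipy, OpenCV 4.12 (cv2) and the standard library are available. Lean on these libraries where they do the work, as an engineer would, in place of code of your own. Each camera call takes 0.05 s, during which the arm holds its last target. There are 200 camera calls.

## Working session

There is one attempt and no reset: what is moved stays moved. The work goes in short steps, Python scripts to look and compute and a tool call to move; the robot and the scene stay as the last step left them, time stands still between calls to the robot, and variables do not carry over. Pictures are saved under pics/ and viewed, at most 10 in all, crops included, and the job is handed in when it is done.

Besides the shell and the picture viewer there is one more tool, called after ">>>" as name([rows], argument=value, ...), one row to a line, values as JSON. servo_tool: Moves the arm, as the interface text tells. Its arguments: {"type":"object","properties":{"commands":{"type":"array"}},"required":["commands"]}

```bash
mkdir -p pics
cat > h.py <<'E'
import numpy as np, cv2
from bench import ctrl
def cam(n):
    c=ctrl.camera(n); R=np.array(c["R"]);t=np.array(c["t"])
    z=c["z_map"]; v,u=np.mgrid[:480,:640]
    P=np.stack([(u-c["cx"])/c["fx"]*z,(v-c["cy"])/c["fy"]*z,z],-1)
    W=(P-t)@R; W[z==0]=np.nan
    return c,W
def save(c,n): cv2.imwrite("pics/"+n,c["color"][:,:,::-1])
E
python3 - <<'E'
from h import *
for n in("scene","top"):
    c,W=cam(n); save(c,n+"1.png"); np.savez(n+"1.npz",W=W,col=c["color"])
    print(n,-np.array(c["R"]).T@c["t"],c["fx"],np.array(c["R"]).round(2).tolist())
o=ctrl.get_obs(); print(o["eef_pos"],o["eef_rot"],o["time_s"],o["opening"])
E
```

```text
scene [-0.34384332 -0.56327296  0.50617408] 553.0649811045506 [[0.53, -0.85, -0.01], [-0.35, -0.21, -0.91], [0.77, 0.48, -0.41]]
top [ 0.27918116 -0.07033077  1.08171744] 527.015153352541 [[0.03, -1.0, -0.0], [-0.98, -0.03, -0.18], [0.18, 0.01, -0.98]]
[0.14585052 0.55571801 0.24915444] [-2.47554750e-04  1.28051201e-01  9.91767243e-01 -7.50800797e-04] 0.1 1.0018459892831733
```

View pics/scene1.png

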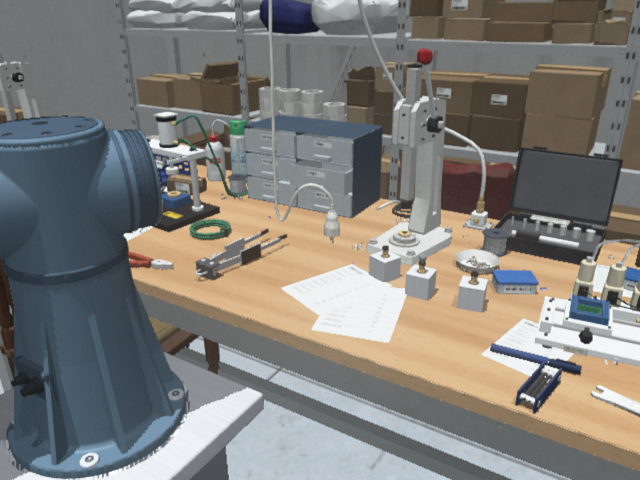

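View pics/top1.png

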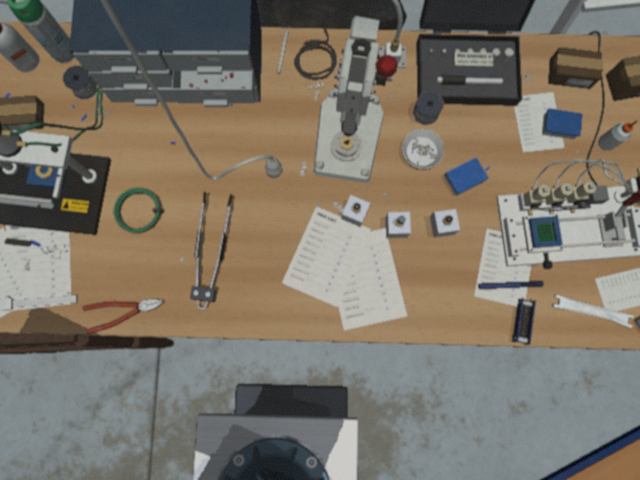

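The scene image shows three stands at about (384,262), (420,280) and (472,290). The tongs are at (240,255). In the top image the stands are at (356,209), (399,222) and (445,222), and the tongs run from the hinge at (203,293) to the jaws at (205,197) and (231,197). Next I'll take measurements and zoom in.

Run:
```python
from h import *
s=np.load("scene1.npz");t=np.load("top1.npz")
a=cv2.resize(s["col"][235:315,355:495],None,fx=5,fy=5,interpolation=2)[:,:,::-1]
b=cv2.resize(t["col"][185:315,180:260],None,fx=4.5,fy=4.5,interpolation=2)[:,:,::-1]
d=cv2.resize(t["col"][190:250,330:470],None,fx=3,fy=3,interpolation=2)[:,:,::-1]
cv2.imwrite("pics/zs.png",a)
im=np.zeros((590,790,3),np.uint8); im[:b.shape[0],:b.shape[1]]=b; im[:d.shape[0],365:365+d.shape[1]]=d
cv2.imwrite("pics/zt.png",im)
for n,z in(("top",t),("scene",s)):
  W=z["W"].reshape(-1,3)
  m=(W[:,2]>.051)&(W[:,2]<.1)&(W[:,0]>.3)&(W[:,0]<.65)&(W[:,1]<0)&(W[:,1]>-.4)
  Q=W[m]; 
  from scipy.cluster.hierarchy import fcluster,linkage
  l=fcluster(linkage(Q[:,:2]),.012,"distance")
  for k in set(l):
    q=Q[l==k]
    if len(q)>5: print(n,len(q),q.mean(0).round(4),q.min(0).round(4),q.max(0).round(4))
# stand tops
  m=(W[:,2]>.04)&(W[:,2]<.049)&(W[:,0]>.3)&(W[:,0]<.6)&(W[:,1]<0)&(W[:,1]>-.35)
  Q=W[m]; l=fcluster(linkage(Q[:,:2]),.008,"distance")
  for k in set(l):
    q=Q[l==k]
    if len(q)>60: r=cv2.minAreaRect((q[:,:2]*1000).astype(np.float32)); print(n,"stand",len(q),np.round(r[0],1),np.round(r[1],1),round(r[2],1),q[:,2].mean().round(4))
# tongs
  m=(W[:,2]>.012)&(W[:,2]<.06)&(W[:,0]>.25)&(W[:,0]<.62)&(W[:,1]<.27)&(W[:,1]>.06)
  Q=W[m]; print(n,"tongs",len(Q))
  for x in np.arange(.28,.6,.01):
    q=Q[abs(Q[:,0]-x)<.005]
    if len(q): 
      y=np.sort(q[:,1]); g=np.argmax(np.diff(y)) if len(y)>1 else 0
      print(round(x,2),len(y),y[0].round(4),y[g].round(4),y[min(g+1,len(y)-1)].round(4),y[-1].round(4),"z",q[:,2].max().round(3))
```

```text
top 46 [ 0.5443 -0.3297  0.063 ] [ 0.5379 -0.3363  0.0513] [ 0.5507 -0.3214  0.0704]
top 40 [ 0.5652 -0.1463  0.0639] [ 0.5586 -0.1531  0.0521] [ 0.5733 -0.1409  0.0701]
top 60 [ 0.5369 -0.2328  0.0728] [ 0.5205 -0.2412  0.0515] [ 0.5451 -0.2268  0.0811]
top stand 391 [ 544.5 -330.4] [44.7 45. ] 9.3 0.0448
top stand 412 [ 565.8 -146.4] [44.1 45.1] 67.9 0.0449
top stand 397 [ 537.9 -233.8] [43.9 44.5] 2.3 0.0448
top tongs 1186
0.35 5 0.1608 0.1608 0.2608 0.2687 z 0.018
0.36 55 0.1514 0.1704 0.2473 0.2697 z 0.022
0.37 80 0.1375 0.1752 0.2412 0.2697 z 0.032
0.38 117 0.1357 0.1399 0.1416 0.1823 z 0.037
0.39 113 0.1366 0.1768 0.1784 0.1817 z 0.036
0.4 67 0.137 0.1506 0.1531 0.1798 z 0.034
0.41 29 0.1388 0.1431 0.1702 0.1735 z 0.029
0.42 31 0.1365 0.1412 0.1703 0.1746 z 0.028
0.43 33 0.1344 0.1397 0.17 0.1751 z 0.028
0.44 34 0.1318 0.137 0.1705 0.1749 z 0.029
0.45 30 0.129 0.1348 0.1711 0.1745 z 0.029
0.46 47 0.1248 0.132 0.1716 0.1767 z 0.038
0.47 47 0.1238 0.1306 0.1727 0.1777 z 0.039
0.48 51 0.1221 0.1291 0.172 0.178 z 0.037
0.49 47 0.1218 0.1276 0.1716 0.1779 z 0.037
0.5 43 0.1201 0.12
[... 1241 characters left out ...]
z 0.026
0.44 43 0.128 0.136 0.167 0.1731 z 0.026
0.45 55 0.1234 0.1345 0.1662 0.1736 z 0.035
0.46 71 0.1215 0.131 0.1691 0.1782 z 0.035
0.47 73 0.1204 0.1302 0.1692 0.174 z 0.035
0.48 70 0.1193 0.1272 0.1672 0.1746 z 0.034
0.49 61 0.1192 0.1261 0.1671 0.1736 z 0.034
0.5 59 0.1178 0.126 0.1673 0.1732 z 0.034
0.51 64 0.1161 0.1253 0.1672 0.1726 z 0.035
0.52 29 0.1155 0.1218 0.1672 0.1723 z 0.027
0.53 38 0.1148 0.1736 0.2633 0.27 z 0.025
0.54 35 0.1133 0.173 0.2622 0.2679 z 0.026
0.55 47 0.1091 0.1731 0.2528 0.2699 z 0.026
0.56 46 0.1115 0.1701 0.2525 0.2681 z 0.026
0.57 38 0.1103 0.1695 0.2616 0.2662 z 0.027
0.58 34 0.1089 0.1689 0.2629 0.2699 z 0.027
0.59 18 0.108 0.1141 0.1633 0.1677 z 0.026
```

View pics/zs.png

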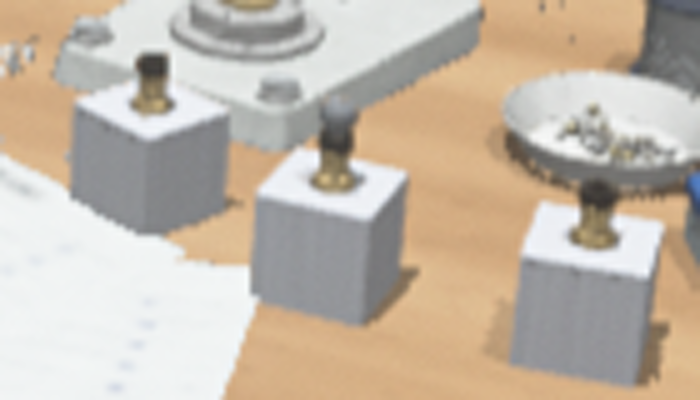

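View pics/zt.png

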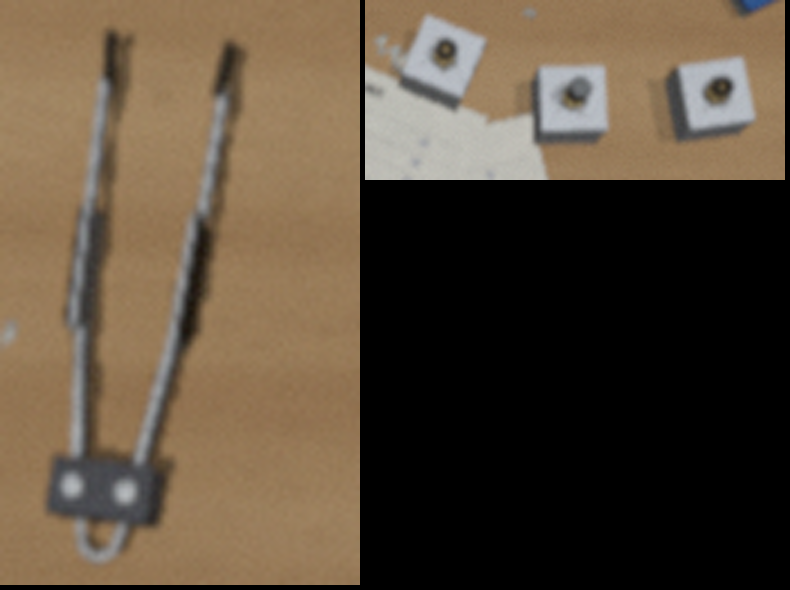

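The zoom shows the middle stand's fitting carries the grey plug, at scene (423,258) and top (402,219). Its top measures z≈0.079–0.081, as expected. The plain fittings top out at about 0.067–0.07. Next I'll check for obstacles and work out the moves.

```bash
cat >> h.py <<'E'
def delta(target,yaw=None):
    "shift in tool axes (mm) to world target, turn to yaw of tool y"
    from scipy.spatial.transform import Rotation as Ro
    o=ctrl.get_obs(); w,x,y,z=o["eef_rot"]; R=Ro.from_quat([x,y,z,w]).as_matrix()
    cy=np.arctan2(R[1,1],R[0,1])
    d=R.T@(np.array(target)-o["eef_pos"])*1000
    print("pos",np.round(o["eef_pos"],4),"toolyaw",cy.round(4),"z",R[:,2].round(3),"d",d.round(1),"turn",None if yaw is None else round(cy-yaw,4),"F",np.round(o["wrist_force"],2),"op",o["opening"],"gf",o["grasp_force"],"t",o["time_s"])
E
python3 - <<'E'
from h import *
for n in("top","scene"):
  W=np.load(n+"1.npz")["W"].reshape(-1,3)
  m=(W[:,2]>.1)&(W[:,2]<.6)&(W[:,0]>.25)&(W[:,0]<.75)&(abs(W[:,1])<.5)
  Q=W[m]; H={}
  for q in Q:
    k=tuple(np.floor(q[:2]/.05).astype(int)); H.setdefault(k,[]).append(q[2])
  print(n,[(round(k[0]*.05,2),round(k[1]*.05,2),len(v),round(min(v),2),round(max(v),2)) for k,v in sorted(H.items()) if len(v)>3])
delta([.538,-.2345,.18],np.pi/2-.085)
E
```

```text
top [(np.float64(0.5), np.float64(0.4), 232, np.float64(0.15), np.float64(0.17)), (np.float64(0.5), np.float64(0.45), 244, np.float64(0.15), np.float64(0.17)), (np.float64(0.55), np.float64(-0.5), 70, np.float64(0.1), np.float64(0.12)), (np.float64(0.55), np.float64(0.35), 61, np.float64(0.16), np.float64(0.17)), (np.float64(0.55), np.float64(0.4), 172, np.float64(0.16), np.float64(0.17)), (np.float64(0.6), np.float64(-0.5), 6, np.float64(0.11), np.float64(0.11)), (np.float64(0.6), np.float64(0.0), 64, np.float64(0.1), np.float64(0.14)), (np.float64(0.6), np.float64(0.05), 98, np.float64(0.12), np.float64(0.14)), (np.float64(0.6), np.float64(0.1), 20, np.float64(0.1), np.float64(0.12)), (np.float64(0.6), np.float64(0.15), 1007, np.float64(0.1), np.float64(0.59)), (np.float64(0.6), np.float64(0.35), 251, np.float64(0.16), np.float64(0.26)), (np.float64(0.6), np.float64(0.4), 921, np.float64(0.1), np.float64(0.26)), (np.float64(0.6), np.float64(0.45), 1006, np.float64(0.1), np.float64(0.24)), (np.float64(0.65), np.float64(-0.2), 385, np.float64(0.25), np.float64(0.43)), (np.float64(0.6
[... 1774 characters left out ...]
oat64(0.65), np.float64(-0.15), 1953, np.float64(0.1), np.float64(0.42)), (np.float64(0.65), np.float64(-0.1), 44, np.float64(0.24), np.float64(0.32)), (np.float64(0.65), np.float64(0.35), 156, np.float64(0.1), np.float64(0.24)), (np.float64(0.65), np.float64(0.4), 7, np.float64(0.17), np.float64(0.17)), (np.float64(0.65), np.float64(0.45), 23, np.float64(0.11), np.float64(0.25)), (np.float64(0.7), np.float64(-0.2), 691, np.float64(0.24), np.float64(0.35)), (np.float64(0.7), np.float64(-0.15), 623, np.float64(0.1), np.float64(0.39))]
pos [0.1459 0.5557 0.2492] toolyaw 1.314 z [-0.001 -0.001 -1.   ] d [-580.  -664.6   70. ] turn -0.1718 F [-0.37 -0.52  0.5 ] op 1.0018459892831733 gf 0.0 t 0.1
```

>>> servo_tool([
  [[-20,-20,0],0,0],
  [[-32,-37,0],0,0],
  [[-32,-37,0],0,0],
  [[-32,-37,0],0,0],
  [[-32,-37,0],0,0],
  [[-32,-37,0],0,0],
  [[-32,-37,0],0,0],
  [[-32,-37,0],0,0],
  [[-32,-37,0],0,0],
  [[-32,-37,0],0,0],
  [[-32,-37,0],0,0],
  [[-32,-37,0],0,0],
  [[-32,-37,0],0,0],
  [[-32,-37,0],0,0],
  [[-32,-37,0],0,0],
  [[-32,-37,0],0,0],
  [[-32,-37,0],0,0],
  [[-32,-37,0],0,0],
  [[-16,-20,0],0,0],
  [[0,0,0],0,0],
])

```text
time_s: 2.6
eef_pos: [0.537, -0.2396, 0.2491]
eef_rot: [-0.001, 0.129, 0.992, 0.0]
wrist_force: [0.0, -0.1, 0.4]
opening: 0.002
grasp_force: 0.0
```

```bash
python3 -c "
from h import *
delta([.538,-.2345,.11],np.pi/2-.085)"
```

```text
pos [ 0.537  -0.2396  0.2491] toolyaw 1.3119 z [-0.001  0.001 -1.   ] d [  0.2   5.2 139.1] turn -0.1739 F [ 0.03 -0.08  0.38] op 0.0015236890106988526 gf 0.0 t 2.6
```

>>> servo_tool([
  [[0,5,30],0,0],
  [[0,0,40],0,0],
  [[0,0,40],0,0],
  [[0,0,25],0,0],
  [[0,0,8],0,0],
  [[0,0,0],0,0],
])

```text
time_s: 3.35
eef_pos: [0.5382, -0.2327, 0.1071]
eef_rot: [-0.0, 0.128, 0.992, 0.0]
wrist_force: [0.7, -0.7, -0.6]
opening: 0.002
grasp_force: 0.0
```

>>> servo_tool([
  [[0,0,2],0,0],
  [[0,0,2],0,0],
  [[0,0,2],0,0],
  [[0,0,2],0,0],
  [[0,0,0],0,0],
])

```text
time_s: 3.98
eef_pos: [0.5382, -0.2333, 0.0988]
eef_rot: [-0.0, 0.128, 0.992, 0.0]
wrist_force: [0.1, 0.2, 0.3]
opening: -0.0
grasp_force: 0.0
```

>>> servo_tool([
  [[0,0,1],0,0],
  [[0,0,1],0,0],
  [[0,0,0],0,0],
])

```text
time_s: 4.35
eef_pos: [0.5383, -0.2334, 0.0969]
eef_rot: [-0.0, 0.128, 0.992, 0.0]
wrist_force: [-0.3, -0.7, -0.6]
opening: -0.002
grasp_force: 0.0
```

>>> servo_tool([
  [[0,0,1],0,0],
  [[0,0,1],0,0],
  [[0,0,0],0,0],
])

```text
time_s: 4.72
eef_pos: [0.5387, -0.2336, 0.0955]
eef_rot: [0.0, 0.128, 0.992, -0.0]
wrist_force: [-0.4, 0.8, 4.6]
opening: -0.001
grasp_force: 2.4
```

>>> servo_tool([
  [[0,0,1],0,0],
  [[0,0,1],0,0],
  [[0,0,0],0,0],
])

```text
time_s: 5.1
eef_pos: [0.5385, -0.2335, 0.0931]
eef_rot: [0.0, 0.128, 0.992, -0.0]
wrist_force: [0.3, -0.1, 4.2]
opening: -0.003
grasp_force: 2.2
```

>>> servo_tool([
  [[0,0,1],0,0],
  [[0,0,0.5],0,0],
  [[0,0,0],0,0],
])

```text
time_s: 5.48
eef_pos: [0.5385, -0.2335, 0.0917]
eef_rot: [0.0, 0.128, 0.992, -0.0]
wrist_force: [-0.4, 0.3, 5.0]
opening: -0.001
grasp_force: 3.0
```

>>> servo_tool([
  [[0,0,0.5],0,0],
  [[0,0,0],0,0],
])

```text
time_s: 5.72
eef_pos: [0.5387, -0.2336, 0.0916]
eef_rot: [0.0, 0.128, 0.992, -0.0]
wrist_force: [-0.8, 0.7, 8.4]
opening: 0.003
grasp_force: 4.3
```

Force is rising as the plug bottoms out. I'll press a little more to be sure.

>>> servo_tool([
  [[0,0,0.5],0,0],
  [[0,0,0.5],0,0],
  [[0,0,0],0,0],
  [[0,0,0],0,0],
])

```text
time_s: 6.22
eef_pos: [0.5392, -0.2339, 0.0916]
eef_rot: [0.001, 0.128, 0.992, -0.001]
wrist_force: [-0.7, 1.2, 12.6]
opening: 0.001
grasp_force: 6.7
```

>>> servo_tool([
  [[0,0,-10],0,0],
  [[0,0,-30],0,0],
  [[0,0,-50],0,0],
  [[0,0,-50],0,0],
  [[0,0,0],0,85],
  [[0,0,0],0,85],
])

```text
time_s: 6.98
eef_pos: [0.5378, -0.233, 0.229]
eef_rot: [-0.001, 0.128, 0.992, 0.0]
wrist_force: [-0.2, 0.3, -1.5]
opening: 0.419
grasp_force: 0.0
```

```bash
python3 -c "
from h import *
delta([.486,.1485,.2],np.pi/2-.085)"
```

```text
pos [ 0.5378 -0.233   0.229 ] toolyaw 1.314 z [-0.001  0.001 -1.   ] d [146.9 355.8  29.4] turn -0.1718 F [-0.15  0.3  -1.5 ] op 0.418626803915412 gf 0.0 t 6.975
```

>>> servo_tool([
  [[16,40,0],0,85],
  [[16,40,0],0,85],
  [[16,40,0],0,85],
  [[16,40,0],0,85],
  [[16,40,0],0,85],
  [[16,40,0],0,85],
  [[16,40,0],0,85],
  [[16,40,0],0,85],
  [[16,30,0],0,85],
  [[3,6,0],0,85],
  [[0,0,29],-0.086,85],
  [[0,0,0],-0.086,85],
  [[0,0,0],0,85],
])

```text
time_s: 8.6
eef_pos: [0.486, 0.1475, 0.1995]
eef_rot: [-0.001, 0.043, 0.999, -0.0]
wrist_force: [-0.0, -0.2, 0.2]
opening: 0.998
grasp_force: 0.0
```

```bash
python3 -c "
from h import *
delta([.486,.1485,.023],np.pi/2-.085)
c,W=cam('top');save(c,'top2.png')"
```

```text
pos [0.486  0.1475 0.1995] toolyaw 1.4844 z [-0.003 -0.    -1.   ] d [ -0.4   1.2 176.5] turn -0.0014 F [-0.03 -0.24  0.24] op 0.9976665196517012 gf 0.0 t 8.6
```

>>> servo_tool([
  [[0,1,40],0,85],
  [[0,0,45],0,85],
  [[0,0,40],0,85],
  [[0,0,25],0,85],
  [[0,0,10],0,85],
  [[0,0,8],0,85],
  [[0,0,5],0,85],
  [[0,0,3.5],0,85],
  [[0,0,0],0,85],
])

```text
time_s: 9.78
eef_pos: [0.4869, 0.1493, 0.0247]
eef_rot: [0.0, 0.042, 0.999, 0.0]
wrist_force: [-0.1, -0.4, -0.3]
opening: 0.996
grasp_force: 0.0
```

>>> servo_tool([
  [[0,0,0],0,70],
  [[0,0,0],0,62],
  [[0,0,0],0,56],
  [[0,0,0],0,52],
  [[0,0,0],0,49],
  [[0,0,0],0,49],
  [[0,0,0],0,49],
  [[0,0,0],0,49],
])

```text
time_s: 10.78
eef_pos: [0.4873, 0.1495, 0.0255]
eef_rot: [0.001, 0.042, 0.999, 0.0]
wrist_force: [-2.0, -0.2, 8.6]
opening: 0.577
grasp_force: 10.0
```

```bash
python3 -c "
from h import *
delta([.486,.1485,.023],np.pi/2-.085)
"
```

```text
pos [0.4873 0.1495 0.0255] toolyaw 1.4861 z [ 0.001  0.    -1.   ] d [ 1.2 -1.1  2.5] turn 0.0003 F [-1.99 -0.23  8.63] op 0.5773007541912673 gf 10.043185651302338 t 10.775
```

>>> servo_tool([
  [[0,0,-3],0,49],
  [[0,0,-7],0,49],
  [[5,0,-15],0,49],
  [[10,0,-20],0,49],
  [[10,0,-15],0,49],
  [[0,0,0],0,49],
  [[0,0,0],0,49],
])

```text
time_s: 11.65
eef_pos: [0.4619, 0.1514, 0.0846]
eef_rot: [0.0, 0.042, 0.999, 0.0]
wrist_force: [0.5, -0.3, -1.5]
opening: 0.578
grasp_force: 7.5
```

Run:
```python
from h import *
delta([.438,-.226,.19],np.pi/2-.085)
o=np.zeros((480,640,3),np.uint8)
a,W=cam('scene');b,V=cam('top')
o[:,:340]=cv2.resize(a["color"][190:310,170:255],(340,480)); o[:,340:640]=cv2.resize(b["color"][170:330,170:270],(300,480))
cv2.imwrite("pics/lift.png",o[:,:,::-1]); np.savez("lift.npz",W=W,V=V)
```

```text
pos [0.4619 0.1514 0.0846] toolyaw 1.486 z [ 0.001  0.    -1.   ] d [  -8.2 -378.  -105.4] turn 0.0002 F [ 0.52 -0.27 -1.47] op 0.5777994662762775 gf 7.547088861465454 t 11.65
```

View pics/lift.png

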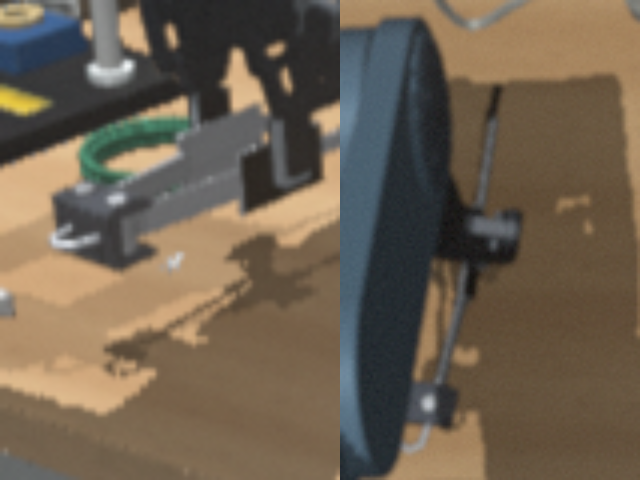

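The picture shows the tongs hanging level in the fingers, with the hinge at (90,225) in the left crop. I'll carry them over to the stand now.

>>> servo_tool([
  [[10,0,-35],0,49],
  [[10,0,-40],0,49],
  [[5,-10,-30],0,49],
  [[0,-25,0],0,49],
  [[0,-35,0],0,49],
  [[0,-35,0],0,49],
  [[0,-35,0],0,49],
  [[0,-35,0],0,49],
  [[0,-35,0],0,49],
  [[0,-35,0],0,49],
  [[0,-35,0],0,49],
  [[0,-35,0],0,49],
  [[-10,-30,0],0,49],
  [[-10,-20,0],0,49],
  [[-10,-10,0],0,49],
  [[-3,-3,0],0,49],
  [[0,0,0],0,49],
  [[0,0,0],0,49],
])

```text
time_s: 14.0
eef_pos: [0.4376, -0.2251, 0.1893]
eef_rot: [-0.0, 0.042, 0.999, 0.0]
wrist_force: [0.7, 0.7, -0.5]
opening: 0.577
grasp_force: 7.6
```

Run:
```python
from h import *
delta([.438,-.226,.19],np.pi/2-.085)
o=np.zeros((480,800,3),np.uint8)
a,W=cam('scene');b,V=cam('top')
o[:,:400]=cv2.resize(a["color"][170:314,330:450],(400,480)); o[:,400:]=cv2.resize(b["color"][150:330,330:480],(400,480))
cv2.imwrite("pics/over.png",o[:,:,::-1]); np.savez("over.npz",W=W,V=V)
for n,M in(("scene",W),("top",V)):
  Q=M.reshape(-1,3); Q=Q[(Q[:,2]>.15)&(Q[:,2]<.21)&(Q[:,0]>.46)&(Q[:,0]<.58)&(abs(Q[:,1]+.23)<.06)]
  for x in np.arange(.47,.57,.01):
    q=Q[abs(Q[:,0]-x)<.005]
    if len(q)>1:
      s=np.argsort(q[:,1]); y=q[s,1]; g=np.argmax(np.diff(y)); print(n,round(x,2),len(y),y[[0,g,g+1,-1]].round(4),q[s[:g+1],2].max().round(4),q[s[g+1:],2].max().round(4))
```

```text
pos [ 0.4376 -0.2251  0.1893] toolyaw 1.4869 z [-0.  0. -1.] d [-0.5 -0.9 -0.7] turn 0.0011 F [ 0.71  0.73 -0.54] op 0.5769934417746893 gf 7.550187706947327 t 14.0
scene 0.47 31 [-0.2547 -0.2533 -0.2091 -0.2061] 0.1897 0.1899
scene 0.48 36 [-0.2559 -0.251  -0.2101 -0.2047] 0.1883 0.1887
scene 0.49 34 [-0.2568 -0.2523 -0.2104 -0.2064] 0.1889 0.1881
scene 0.5 38 [-0.2573 -0.2534 -0.211  -0.2055] 0.1888 0.1893
scene 0.51 31 [-0.2581 -0.2539 -0.2125 -0.2086] 0.1891 0.1889
scene 0.52 23 [-0.2594 -0.2529 -0.2106 -0.209 ] 0.1899 0.1856
scene 0.53 13 [-0.2586 -0.255  -0.2527 -0.2527] 0.1899 0.1884
scene 0.54 16 [-0.2604 -0.2582 -0.2573 -0.2566] 0.1907 0.1903
scene 0.55 2 [-0.2589 -0.2589 -0.2554 -0.2554] 0.1841 0.1879
top 0.47 5 [-0.2059 -0.2059 -0.2043 -0.2027] 0.1894 0.1884
top 0.48 16 [-0.2062 -0.2057 -0.2044 -0.2029] 0.1903 0.1888
top 0.49 16 [-0.2079 -0.2058 -0.205  -0.2039] 0.1919 0.1912
top 0.5 9 [-0.2081 -0.2075 -0.2061 -0.2043] 0.1901 0.1899
```

View pics/over.png

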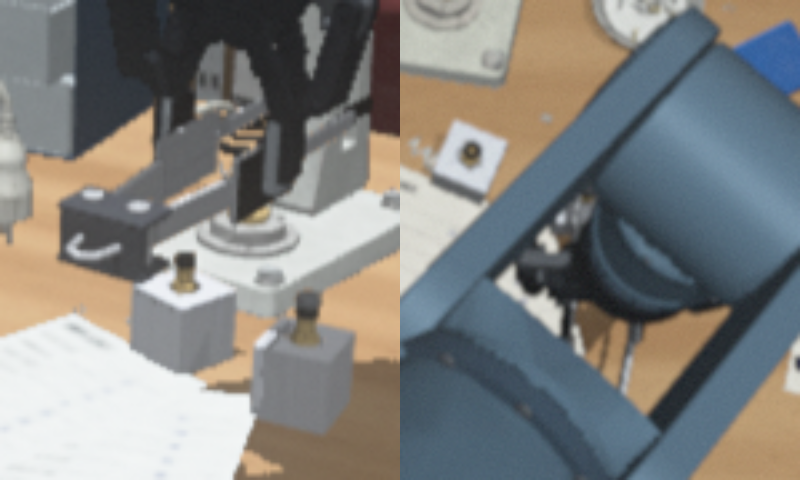

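The tongs hang over the row, level with the plugged fitting at (308,320) in the left crop. Before going down I'll close them in the air, to see how far the tongs sink as the pads swing forward.

```bash
cat > m.py <<'E'
from h import *
def jz(n=3):
    o=ctrl.get_obs(); tz=o["eef_pos"]
    r=[]
    for i in range(n):
        c,M=cam('scene'); Q=M.reshape(-1,3)-[tz[0],tz[1],tz[2]]
        Q=Q[(Q[:,0]>.035)&(Q[:,0]<.12)&(abs(Q[:,1]+.006)<.04)&(Q[:,2]>-.02)&(Q[:,2]<.01)]
        s=[]
        for x in np.arange(.04,.12,.008):
            for h in (Q[:,1]<-.005-x*.085, Q[:,1]>=-.005-x*.085):
                q=Q[h&(abs(Q[:,0]-x)<.004)]
                s.append(np.percentile(q[:,2],85)*1000 if len(q)>5 else np.nan)
        r.append(s)
    r=np.nanmean(r,0); print("top rel TCP L/R mm",r.round(1).tolist(),"med",np.nanmedian(r).round(2))
    delta(tz)
jz()
E
python3 m.py
```

```text
top rel TCP L/R mm [-0.9, -0.9, -1.0, -1.3, -1.1, -1.2, -1.1, -1.1, -1.1, -1.1, -0.4, -2.4, 0.7, nan, 0.2, nan, 0.0, nan, nan, nan] med -1.06
pos [ 0.4377 -0.2256  0.1896] toolyaw 1.4863 z [ 0. -0. -1.] d [0.1 0.3 0.1] turn None F [ 0.17 -0.26 -0.86] op 0.5736315672534058 gf 7.552010715007782 t 14.25m.py:14: RuntimeWarning: Mean of empty slice
  r=np.nanmean(r,0); print("top rel TCP L/R mm",r.round(1).tolist(),"med",np.nanmedian(r).round(2))
```

>>> servo_tool([
  [[0,0,0],0,45],
  [[0,0,0],0,41],
  [[0,0,0],0,38],
  [[0,0,0],0,38],
  [[0,0,0],0,38],
])

```text
time_s: 14.88
eef_pos: [0.4377, -0.2259, 0.1895]
eef_rot: [-0.0, 0.042, 0.999, 0.0]
wrist_force: [0.2, 0.2, -1.0]
opening: 0.448
grasp_force: 10.7
```

```bash
python3 m.py
```

```text
top rel TCP L/R mm [-3.0, -2.8, -3.2, -3.0, -3.4, nan, -2.8, nan, -2.8, nan, -2.4, nan, -2.4, nan, -2.1, nan, -1.6, nan, nan, nan] med -2.82
pos [ 0.4377 -0.2259  0.1895] toolyaw 1.486 z [-0.  0. -1.] d [ 0. -0.  0.] turn None F [ 0.04 -0.04 -1.25] op 0.44748179221312634 gf 10.738403428404126 t 15.025m.py:14: RuntimeWarning: Mean of empty slice
  r=np.nanmean(r,0); print("top rel TCP L/R mm",r.round(1).tolist(),"med",np.nanmedian(r).round(2))
```

>>> servo_tool([
  [[0,0,0],0,41],
  [[0,0,0],0,45],
  [[0,0,0],0,49],
  [[0,0,0],0,49],
])

```text
time_s: 15.52
eef_pos: [0.4378, -0.2259, 0.1895]
eef_rot: [0.0, 0.042, 0.999, -0.0]
wrist_force: [-0.5, -0.2, -1.9]
opening: 0.574
grasp_force: 7.6
```

```bash
python3 m.py
```

```text
top rel TCP L/R mm [-1.1, -1.1, -1.2, -1.4, -0.9, -1.5, -0.9, -1.0, -1.5, -1.2, -0.6, -1.4, 0.5, nan, 0.4, nan, 0.0, nan, nan, nan] med -1.11
pos [ 0.4377 -0.2259  0.1895] toolyaw 1.486 z [ 0. -0. -1.] d [-0.  0. -0.] turn None F [ 0.38 -0.08 -1.47] op 0.5780708480542402 gf 7.569590359926224 t 15.675m.py:14: RuntimeWarning: Mean of empty slice
  r=np.nanmean(r,0); print("top rel TCP L/R mm",r.round(1).tolist(),"med",np.nanmedian(r).round(2))
```

>>> servo_tool([
  [[-0.5,0,25],0,49],
  [[0,0,35],0,49],
  [[0,0,30],0,49],
  [[0,0,20],0,49],
  [[0,0,12],0,49],
  [[0,0,7.5],0,49],
  [[0,0,0],0,49],
  [[0,0,0],0,49],
])

```text
time_s: 16.68
eef_pos: [0.4387, -0.2264, 0.0607]
eef_rot: [0.001, 0.042, 0.999, -0.0]
wrist_force: [-0.2, -0.1, -1.2]
opening: 0.575
grasp_force: 7.6
```

Run:
```python
from h import *
delta([.438,-.2258,.0595],np.pi/2-.085)
a,W=cam('scene')
cv2.imwrite("pics/down.png",cv2.resize(a["color"][215:315,360:480],(720,600),interpolation=2)[:,:,::-1])
Q=W.reshape(-1,3); Q=Q[(Q[:,0]>.5)&(Q[:,0]<.57)&(Q[:,1]<-.2)&(Q[:,1]>-.27)]
s=Q[(Q[:,2]>.035)&(Q[:,2]<.048)&(Q[:,0]<.535)]; print("stand top",np.percentile(s[:,2],[50,85,95]))
for x in np.arange(.5,.56,.01):
  q=Q[(abs(Q[:,0]-x)<.005)&(Q[:,2]>.049)]
  print(x.round(2),[(tuple(p.round(4))) for p in q[np.argsort(q[:,1])][::max(1,len(q)//8)]])
```

```text
pos [ 0.4387 -0.2264  0.0607] toolyaw 1.486 z [ 0.001 -0.001 -1.   ] d [0.8 0.5 1.2] turn 0.0002 F [-0.23 -0.09 -1.2 ] op 0.5746810366749974 gf 7.575238198041916 t 16.675
stand top [0.04000859 0.0438349  0.04480064]
0.5 [(np.float64(0.5018), np.float64(-0.2589), np.float64(0.0542)), (np.float64(0.5034), np.float64(-0.2582), np.float64(0.0553)), (np.float64(0.5049), np.float64(-0.258), np.float64(0.0506)), (np.float64(0.5011), np.float64(-0.2574), np.float64(0.0541)), (np.float64(0.5007), np.float64(-0.2573), np.float64(0.0563)), (np.float64(0.5041), np.float64(-0.2564), np.float64(0.0505)), (np.float64(0.5018), np.float64(-0.2125), np.float64(0.0542)), (np.float64(0.5041), np.float64(-0.2117), np.float64(0.0509)), (np.float64(0.5041), np.float64(-0.2114), np.float64(0.0549)), (np.float64(0.5001), np.float64(-0.2112), np.float64(0.0566)), (np.float64(0.5007), np.float64(-0.2112), np.float64(0.0522)), (np.float64(0.5045), np.float64(-0.2111), np.float64(0.0567)), (np.float64(0.5043), np.float64(-0.2111), np.float64(0.0588))]
0.51 [(np.float64(0.5142), np.float64(-0.2594), np.float64(0.
[... 1838 characters left out ...]
.float64(0.5411), np.float64(-0.2602), np.float64(0.06)), (np.float64(0.5414), np.float64(-0.2599), np.float64(0.0618)), (np.float64(0.5378), np.float64(-0.2575), np.float64(0.0607)), (np.float64(0.5351), np.float64(-0.2344), np.float64(0.0723)), (np.float64(0.5392), np.float64(-0.2327), np.float64(0.0723)), (np.float64(0.5369), np.float64(-0.2324), np.float64(0.0629)), (np.float64(0.5381), np.float64(-0.2312), np.float64(0.0723)), (np.float64(0.5389), np.float64(-0.229), np.float64(0.0715))]
0.55 [(np.float64(0.5454), np.float64(-0.2606), np.float64(0.0583)), (np.float64(0.5472), np.float64(-0.2598), np.float64(0.0594)), (np.float64(0.5487), np.float64(-0.2573), np.float64(0.0602))]
0.56 []
```

View pics/down.png

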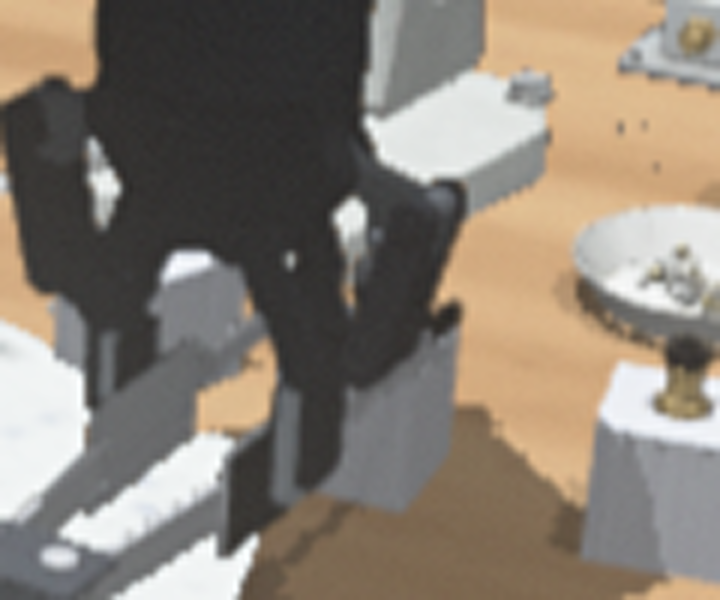

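The picture shows the tongs' arms straddling the middle stand, with a finger hiding the fitting itself. The depth points put the jaw tops at z≈0.061 and the plug top at about 0.0725, so the plug is home. I'll come down 1.2 mm and close.

>>> servo_tool([
  [[0,0.3,1.2],0,47],
  [[0,0,0],0,44],
  [[0,0,0],0,41],
  [[0,0,0],0,39],
  [[0,0,0],0,38],
  [[0,0,0],0,37],
  [[0,0,0],0,37],
])

```text
time_s: 17.6
eef_pos: [0.4382, -0.2256, 0.0588]
eef_rot: [-0.0, 0.042, 0.999, 0.0]
wrist_force: [0.3, 0.8, -0.8]
opening: 0.435
grasp_force: 10.9
```

>>> servo_tool([
  [[0,0,0],0,36],
  [[0,0,0],0,35],
  [[0,0,0],0,34],
  [[0,0,0],0,34],
])

```text
time_s: 18.1
eef_pos: [0.4383, -0.2257, 0.0588]
eef_rot: [-0.0, 0.042, 0.999, 0.0]
wrist_force: [-0.5, -0.0, -1.9]
opening: 0.404
grasp_force: 33.8
```

>>> servo_tool([
  [[0,0,0],0,33],
  [[0,0,0],0,32],
  [[0,0,0],0,32],
])

```text
time_s: 18.48
eef_pos: [0.4383, -0.2257, 0.0588]
eef_rot: [0.0, 0.042, 0.999, -0.0]
wrist_force: [0.1, -0.4, -0.9]
opening: 0.394
grasp_force: 59.5
```

>>> servo_tool([
  [[0,0,-2],0,32],
  [[0,0,-4],0,32],
  [[0,0,-6],0,32],
  [[0,0,-8],0,32],
  [[0,0,-10],0,32],
  [[0,0,-15],0,32],
  [[0,0,-20],0,32],
  [[0,0,-20],0,32],
  [[0,0,-15],0,32],
  [[0,0,-10],0,32],
  [[0,0,-8],0,32],
  [[0,0,-4],0,32],
  [[0,0,0],0,32],
  [[0,0,0],0,32],
])

```text
time_s: 20.23
eef_pos: [0.438, -0.2254, 0.1803]
eef_rot: [-0.0, 0.042, 0.999, 0.0]
wrist_force: [0.4, 0.5, -1.9]
opening: 0.394
grasp_force: 59.6
```

Run:
```python
from h import *
delta([.438,-.2258,.19],np.pi/2-.085)
a,W=cam('scene')
cv2.imwrite("pics/up.png",cv2.resize(a["color"][170:314,330:480],(600,576),interpolation=2)[:,:,::-1])
```

```text
pos [ 0.438  -0.2254  0.1803] toolyaw 1.486 z [-0.001  0.001 -1.   ] d [-0.  -0.3 -9.7] turn 0.0002 F [ 0.44  0.55 -1.88] op 0.3944815845046434 gf 59.587213229388 t 20.225
```

View pics/up.png

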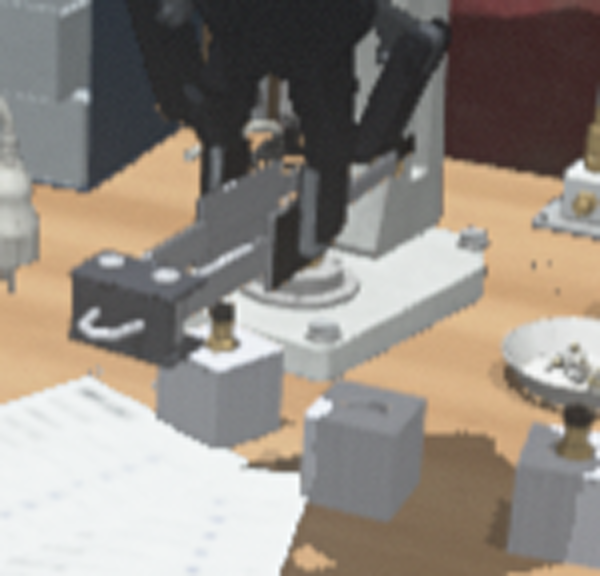

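The middle stand's seat at (365,408) is empty and both neighbours still stand. A finger hides the lifted fitting, so I'll check it by depth.

Run:
```python
from h import *
for n in("scene","top"):
  c,W=cam(n); m=(abs(W[...,0]-.538)<.02)&(abs(W[...,1]+.235)<.012)&(W[...,2]>.14)&(W[...,2]<.215)
  q=W[m]; col=c["color"][m]; s=np.argsort(q[:,2])[::max(1,len(q)//15)]
  print(n,len(q),[(q[i].round(3).tolist(),col[i].tolist()) for i in s])
```

```text
scene 45 [([0.539, -0.241, 0.16], [138, 123, 98]), ([0.542, -0.242, 0.163], [134, 119, 95]), ([0.534, -0.23, 0.165], [74, 70, 64]), ([0.519, -0.245, 0.168], [102, 103, 105]), ([0.535, -0.244, 0.17], [68, 65, 59]), ([0.532, -0.236, 0.171], [58, 56, 56]), ([0.544, -0.246, 0.173], [73, 73, 71]), ([0.519, -0.246, 0.174], [99, 100, 101]), ([0.525, -0.246, 0.175], [63, 63, 63]), ([0.535, -0.245, 0.176], [43, 40, 39]), ([0.521, -0.245, 0.176], [102, 104, 107]), ([0.525, -0.244, 0.177], [69, 68, 68]), ([0.518, -0.244, 0.177], [98, 100, 102]), ([0.535, -0.245, 0.178], [47, 45, 43]), ([0.54, -0.245, 0.178], [53, 52, 49])]
top 0 []
```

```bash
python3 -c "
from bench import ctrl
print(ctrl.hand_in())"
```

```text
the job is handed in; nothing more can be done
None
```

I pushed the plug home, gripped the fitting's waist with the tongs and lifted it about 12 cm off its stand, and handed in with it still held there; the hand-in gave no verdict, and a finger hid the fitting from the cameras, so its uprightness rests on depth points only.

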